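# Tuck the cover board of a spice case under its lapped lid and hold it down

### The arm

A 6-joint arm with a two-finger parallel gripper is mounted at the origin on the work surface. World frame = base frame: x ahead of the robot, y to its left, z up, the work surface at z = 0. Lengths are in mm, angles in rad, forces in N, time in s.
With the tool pointing down it reaches from about 400 to 925 mm from the base axis. Payload 12.5 kg.
Tool frame: the origin (TCP) lies midway between the tips of the shut fingers; the grasp point (between the pads) lies 19 mm behind it; z points along the fingers, y is the direction in which the jaws open and shut (so a half turn about z gives the same grasp; the last joint's range is limited). The gripper opens to 95 mm and grips with 3 to 60 N. Pads are 20 mm wide; open, the fingers measure 119 mm over their backs; the gripper's body (75 mm by 180 mm) begins 59 mm behind the grasp point.
Start: joints at [-1.426, 0.491, 1.559, -0, 1.092, -0.106], TCP at [155.134, -605.459, 214.661] pointing down, gripper open.
Joint ranges: [-3.1, 3.1], [-0.84, 2.19], [0.05, 2.79], [-1.13, 4.28], [0.06, 2.93], [-2.69, 2.69]. Speed limits (rad/s): [2.22, 2.22, 2.79, 3.14, 3.14, 3.14].

### API

Orientations are given as [roll, pitch, yaw] about the fixed x, y, z axes, in that order (R = Rz(yaw) Ry(pitch) Rx(roll)).
In Python, from cell import * gives the robot as it stands. The module is installed in compiled form; this text tells all that it offers.
- The arm moves only by the tool carry_out, never from a script. Its argument "moves" is a list of rows, each an object of numbers: "dx", "dy", "dz": the shift along the tool's x, y, z in m; "twist": the turn about the tool's z in degrees. A call has 1 to 5 rows; each row is the pose to reach, as a shift and turn from the pose commanded when the call began, along the tool's axes at that moment; what a row does not reach only later rows make up. A row lasts 1/10 s, in which the tool goes at most 50 mm and 8.59 degrees, less where a joint would pass 70% of its speed; a pose out of reach is approached as far as the arm can. A call with a gripper value outside its range is refused whole. "grip" is the finger opening in m, from 0 to 0.0951, set as the call begins (left out, the last holds). The fingers move at their own pace and stop on an object; the grip force is fixed at half the most. Time passes only in rows, so rows that repeat a pose let the fingers close. It gives the time, the measured TCP pose, the force and the opening at its end, in the units of the state.
- state(): the state, without advancing time (a new reading comes with each control period).
- read_camera(name): name is "scene" or "top" or "wrist"; returns (picture, depth): 384x512x3 uint8, red, green, blue; 384x512 float32, mm along the optical axis (not along the pixel's ray), 0 where there is no reading.
- camera_info(name): a dict with "mtx" (3x3 intrinsics, pixels), "R" (3x3) and "t" (3): a world point X has camera coordinates R X + t. Camera axes: x right, y down, z forward; pixel columns grow to the right and rows downward; lengths in mm; the calibration is good to about 2 mm. A picture is of the moment at which its call begins: read the wrist's pose just before it. camera_info takes no time and is no camera call; for the wrist camera it gives the pose at the moment of the call.
- job_done(): hands the job in, once; it reports no verdict.
The state is a dict: "t": time; "joints": joint angles; "qvel": joint speeds; "tau": joint torques, N m; "eef_pos": TCP position; "tcp_rot": TCP orientation; "ft_force": force on the tool from outside, world axes, zero at the start; "moment": the same for the moment, N m; "opening": opening from 0.0 (shut) to 1.0 (fully open).
Only numpy, scipy, OpenCV 4.12 (cv2) and the standard library are available. Lean on these libraries where they do the work, as an engineer would, in place of code of your own. Each camera call takes 0.05 s, during which the arm holds its last target. There are 200 camera calls.

### The job

Close up the spice case: take the loose cover board by its grip rail and slide its plain long edge under the overhanging front edge of the hinged lid, without lifting the lid, right back to the rubber stops, so that the board lies square and flat over the open front row with its ends level with the case's sides. Finish still holding the board pressed down firmly on the case, with about a kilo of push (do not let go: I close the latches while you hold). Leave the stack of tins, the jar and the scoop where they are.

Things in the scene. Friction and masses are not known exactly. Their poses are not given: they have to be found in the camera images.
- case: Fixed wooden spice case, 280 (x) x 290 (y) x 90 mm high; origin at the centre of its underside, -x is its front, towards the robot (turned up to 13 deg). The front row is open, the rear row under the hinged lid. Front wall, side walls (12 mm thick) and a cross rail (12 mm, at x = -45) have their tops level at z = 90 and carry the board; home, its front edge is flush with the case's front.
- case_walls: The case's front wall, two side walls and cross rail, on whose level tops (z = 90 mm) the board lies when home; fixed to the case, same origin and axes as the case. The rubber stops are not part of it.
- lid (a joint): Hinge of the plywood lid, rad: 0 = lying down, grows as its front edge lifts (0.05 rad lifts it 10 mm). The lid weighs about 0.3 kg, swings freely and falls shut. It is 200 mm deep (x), 290 wide, 6 thick, hinged along the case's rear edge (x = 140); a wooden knob 21 mm high stands on it 70 mm behind its front edge.
- lid_edge (a point): Middle of the lid's lower front edge: x = -60, y = 0, z = 98 mm in the case's frame when the lid is down. Below it a slot 8 mm high, open to the front and sides, reaches 40 mm back to two rubber stops on the side walls (front faces at x = -20 in the case's frame).
- board: Loose plywood cover board, 120 (x) x 286 (y) x 5 mm thick, about 0.2 kg; origin at the centre of its underside, z up. Starts flat on the counter, rail up, left or right of the case. Its +x long edge is plain and goes under the lid; near its -x edge stand a dark grip rail and two small latch keepers. Home: axes parallel to the case's, origin at x = -80, y = 0, z = 90 mm in the case's frame.
- board_edge (a point): Middle of the board's plain long edge, on the underside (60 mm along +x from the board's origin).
- board_rail (a point): Middle of the top of the grip rail, 35 mm above the board's underside and 38 mm behind its origin (-x). The rail is 14 mm thick (x), 140 mm long (y) and stands 30 mm above the board's upper face.
- tins: Bystander: upright stack of four tins fixed together, 63 mm in diameter, 144 mm high; origin at the centre of its foot. It starts on the side of the case opposite to the board.
- jar: Bystander: upright spice jar, 72 mm in diameter, 120 mm high, beyond the work on the left; origin at the centre of its foot.
- scoop: Bystander: steel scoop lying beyond the work on the right, about 200 mm long, 56 mm wide, 38 mm high; origin under the back of its bowl, +x out of its mouth.

How it is judged (in metres and radians):
On the way:
1. the board's plain edge has entered under the lid's front edge (x of board_edge in the frame of case above -0.055 m and z of board_edge in the frame of case between 0.086 and 0.0955 m), for 0.1 s.
At the end, for the whole second after the job is handed in: Board tucked to within 8 mm of the stops, ends level with the case sides within 9 mm, square within 0.05 rad, flat within 0.03 rad, down on the walls within 2.5 mm; lid down (under 0.02 rad), not touched by the arm; fingers still hold the board, bearing on the wall tops with over 8 N (x of board_edge in the frame of case between -0.028 and -0.015 m and y of board in the frame of case between -0.009 and 0.009 m and z of board in the frame of case between 0.087 and 0.0925 m and angle between board's own z axis and vertical below 0.03 rad and angle between the x axis of board and the x axis of case, either way round below 0.05 rad and value of joint lid below 0.02 rad and contact force between board and case_walls above 8 N and contact force between the fingers and board above 3 N and contact force between the arm and lid below 0.5 N and linear speed of board below 0.02 m/s); the arm keeps its last pose, push and grip.
It fails at once if the lid is lifted (front edge more than about 8 mm) (value of joint lid above 0.04 rad).
It fails at once if the stack of tins is moved (distance of tins from where it was at the start of the episode above 0.03 m).
It fails at once if the jar is moved (distance of jar from where it was at the start of the episode above 0.03 m).
It fails at once if the scoop is moved (distance of scoop from where it was at the start of the episode above 0.03 m).
It also fails if it takes over 42 s, if anything falls off the work surface, if the arm or the gripper's body presses on something with over 40 N, if the wrist force passes 120 N, or if a joint passes its speed limit or range.

## Working session

There is one attempt and no reset: what is moved stays moved. The work goes in short steps, Python scripts to look and compute and a tool call to move; the robot and the scene stay as the last step left them, time stands still between calls to the robot, and variables do not carry over. Pictures are saved under pics/ and viewed, about 8 in all and at most 12, crops included, and the job is handed in when it is done.

Besides the shell and the picture viewer there is one more tool, called after "Emit:" as name(argument=value, ...), one argument or row to a line, values as JSON. carry_out: Moves the arm, as the interface text tells. Its arguments: {"type":"object","properties":{"moves":{"type":"array","items":{"type":"object","properties":{"dx":{"type":"number"},"dy":{"type":"number"},"dz":{"type":"number"},"twist":{"type":"number"}}}},"grip":{"type":"number"}},"required":["moves"]}

```bash
mkdir -p pics; cat > h.py <<'E'
from cell import *
import numpy as np, cv2
def cloud(name):
    ci=camera_info(name); p,d=read_camera(name); d=np.asarray(d,float)
    K=np.array(ci["mtx"]);R=np.array(ci["R"]);t=np.array(ci["t"])
    v,u=np.mgrid[:d.shape[0],:d.shape[1]]
    C=np.stack([(u-K[0,2])/K[0,0]*d,(v-K[1,2])/K[1,1]*d,d],-1)
    W=(C-t)@R; W[d<=0]=np.nan
    return p,W
def save(n,p,s=1.0): cv2.imwrite("pics/"+n,cv2.resize(cv2.cvtColor(p,cv2.COLOR_RGB2BGR),None,fx=s,fy=s))
E
python3 - <<'E'
from h import *
s=state();print(s)
p,W=cloud("top");save("top.png",p,1.5);np.savez("top.npz",p=p,W=W)
p2,W2=cloud("scene");save("scene.png",p2);np.savez("scene.npz",p=p2,W=W2)
for v in range(20,384,40): print([tuple(np.round(W[v,u]).tolist()) for u in range(30,512,75)])
E
```

```text
{'t': 0.0, 'joints': array([-1.42560512e+00,  4.91537813e-01,  1.55946792e+00, -1.16447567e-05,
        1.09171712e+00, -1.05605343e-01]), 'qvel': array([ 0.00021795,  0.00072867, -0.00042877,  0.00010955, -0.00072925,
       -0.0004488 ]), 'tau': array([ 1.15646297e-03, -6.12646222e+01, -2.58181983e+01,  6.93325885e-02,
        4.81255667e-02, -8.56090810e-05]), 'eef_pos': array([ 155.0882166 , -605.18555033,  214.06890414]), 'tcp_rot': array([-3.14046766e+00, -1.08863730e-04,  2.50801859e-01]), 'ft_force': array([ 0.31459155,  0.05419437, -0.15093609]), 'moment': array([-0.00923967, -0.04024002,  0.00165279]), 'opening': 1.0009882161088954}
[(1130.0, 759.0, 115.0), (1131.0, 527.0, 115.0), (1129.0, 295.0, 121.0), (1136.0, 64.0, 107.0), (1135.0, -169.0, 111.0), (1136.0, -402.0, 110.0), (1135.0, -633.0, 114.0)]
[(998.0, 746.0, 128.0), (998.0, 518.0, 130.0), (1000.0, 291.0, 127.0), (1000.0, 63.0, 128.0), (998.0, -164.0, 134.0), (999.0, -391.0, 133.0), (1000.0, -619.0, 132.0)]
[(913.0, 813.0, -2.0), (913.0, 563.0, -1.0), (914.0, 314.0, -3.0), (914.0, 65.0, 1.0), (914.0, -184.0, 2.0), (9
[... 426 characters left out ...]
.0, 63.0, 62.0), (517.0, -180.0, 0.0), (516.0, -375.0, 144.0), (518.0, -666.0, 4.0)]
[(389.0, 768.0, 36.0), (387.0, 546.0, 0.0), (387.0, 304.0, 4.0), (388.0, 63.0, 2.0), (388.0, -178.0, 5.0), (388.0, -422.0, -2.0), (389.0, -661.0, 4.0)]
[(260.0, 782.0, 0.0), (260.0, 542.0, 2.0), (260.0, 302.0, 0.0), (261.0, 63.0, -2.0), (260.0, -178.0, -5.0), (261.0, -418.0, -2.0), (262.0, -657.0, 1.0)]
[(134.0, 778.0, -3.0), (135.0, 538.0, 0.0), (136.0, 300.0, 0.0), (218.0, 58.0, 308.0), (269.0, -97.0, 495.0), (135.0, -417.0, -7.0), (136.0, -656.0, -5.0)]
[(13.0, 769.0, 3.0), (12.0, 535.0, -0.0), (13.0, 298.0, 2.0), (102.0, 58.0, 248.0), (213.0, -86.0, 561.0), (271.0, -173.0, 721.0), (288.0, -261.0, 769.0)]
```

View pics/top.png

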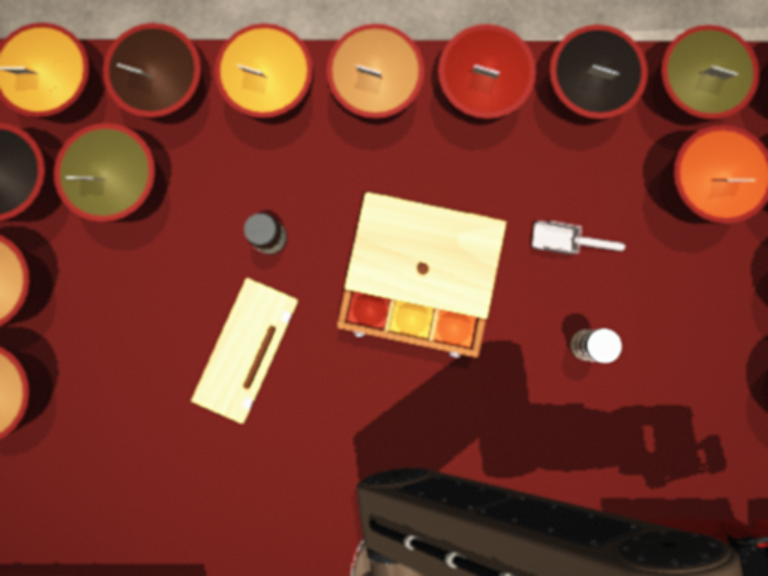

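View pics/scene.png

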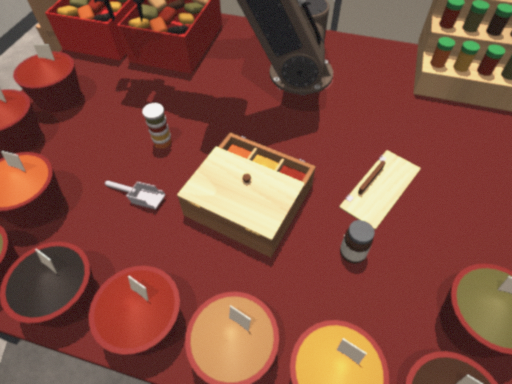

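The top view (1.5× scale) shows the board at about (245,350), with its rail on the right at (260,357). The case is at (420,275), the lid knob at (422,268), the jar at (262,230), the tins at (600,345) and the scoop at (560,238). Next I segment the board and lid to get their positions.

```bash
cat >> h.py <<'E'
def ray(name,uv,z,ci=None):
    ci=ci or camera_info(name);K=np.array(ci["mtx"]);R=np.array(ci["R"]);t=np.array(ci["t"])
    uv=np.atleast_2d(np.asarray(uv,float)); d=np.c_[(uv-[K[0,2],K[1,2]])/[K[0,0],K[1,1]],np.ones(len(uv))]@R
    o=-R.T@t; return o+d*((z-o[2])/d[:,2])[:,None]
E
python3 - <<'E'
from h import *
D=np.load("top.npz");p=D["p"];W=D["W"]
hsv=cv2.cvtColor(p,cv2.COLOR_RGB2HSV)
print(hsv[235,150],hsv[180,250],hsv[238,175],W[238,173],hsv[220,230])
m=((hsv[...,2]>150)&(hsv[...,0]>12)&(hsv[...,0]<35)&(hsv[...,1]<140)).astype(np.uint8)
m=cv2.morphologyEx(m,cv2.MORPH_CLOSE,np.ones((3,3)))
n,l,st,c=cv2.connectedComponentsWithStats(m)
for i in range(1,n):
    if st[i,4]<1500: continue
    z=5 if c[i][0]<210 else 104
    cn=max(cv2.findContours((l==i).astype(np.uint8),cv2.RETR_EXTERNAL,cv2.CHAIN_APPROX_NONE)[0],key=len)[:,0]
    q=ray("top",cn,z)[:,:2].astype(np.float32)
    r=cv2.minAreaRect(q);print(st[i],c[i],r,cv2.boxPoints(r).round(1).tolist())
# rail dark brown on the board
b=(hsv[...,2]<130)&(np.hypot(W[...,0]-490,W[...,1]-290)<400); b[:, :155]=0;b[:,190:]=0;b[:205]=0;b[270:]=0
b&=(W[...,2]>15)
v,u=np.nonzero(b);q=ray("top",np.c_[u,v],35)[:,:2].astype(np.float32)
print("rail",len(u),cv2.minAreaRect(q),q.mean(0))
for n_,(a,b_) in dict(knob=((281,179),125),jar=((174,153),120),tins=((402,230),144)).items(): print(n_,ray("top",a,b_).round(0))
E
```

```text
[ 30  41 251] [ 30  46 251] [ 21 113 171] [458.59116499 322.17891281  30.80053569] [  7 180 132]
[  28    0  484   27 9514] [270.83939458  10.80208114] ((1160.51123046875, 17.25830078125), (84.38031768798828, 1511.1815185546875), 0.16719533503055573) [[1116.0999755859375, 772.7000122070312], [1120.5, -738.5], [1204.9000244140625, -738.2000122070312], [1200.5, 773.0]]
[ 230  128  108   99 6615] [283.25714286 170.54195011] ((637.3849487304688, -17.305404663085938), (295.6506652832031, 268.8395690917969), 78.29911041259766) [[475.79998779296875, -134.8000030517578], [739.0, -189.3000030517578], [799.0, 100.19999694824219], [535.7000122070312, 154.6999969482422]]
[ 127  185   72   98 3360] [162.075      233.28720238] ((473.6197814941406, 360.3914794921875), (126.2004165649414, 292.0021057128906), 66.83726501464844) [[314.6000061035156, 359.79998779296875], [583.0, 244.89999389648438], [632.7000122070312, 361.0], [364.20001220703125, 475.79998779296875]]
rail 59 ((458.87567138671875, 319.4657287597656), (5.095577239990234, 129.83676147460938), 67.18759155273438) [456.5236 320.269 ]
knob [[637. -15. 125.]]
jar [[715. 305. 120.]]
tins [[ 487. -366.  144.]]
```

```bash
cat >> h.py <<'E'
def plan(x,y,z,yaw,frm=None):
    "shift (m) and twist (deg) from pose frm=(x,y,z,yawdeg) to the target, tool down"
    if frm is None:
        s=state(); frm=[*s["eef_pos"],np.degrees(s["tcp_rot"][2])]
    a=np.radians(frm[3]); d=np.array([x,y])-frm[:2]
    tx=d@[np.cos(a),np.sin(a)]; ty=d@[np.sin(a),-np.cos(a)]
    tw=-((yaw-frm[3]+180)%360-180)
    return np.round([tx/1e3,ty/1e3,-(z-frm[2])/1e3,tw],4).tolist()
E
python3 - <<'E'
from h import *
P=[(155.1,-605.4,214.6,14.4),(340,-450,260,50),(450,-230,260,86),(470,20,270,122),(462,250,260,156.8)]
for a,b in zip(P,P[1:]): print(plan(*b,frm=a))
E
```

```text
[0.2177, -0.1045, -0.0454, -35.6]
[0.2392, -0.0571, 0.0, -36.0]
[0.2508, 0.0025, -0.01, -36.0]
[0.1993, 0.1151, 0.01, -34.8]
```

Emit:
carry_out(
  moves=[
    {"dx": 0.044, "dy": -0.021, "dz": -0.009, "twist": -7.1},
    {"dx": 0.087, "dy": -0.042, "dz": -0.018, "twist": -14.2},
    {"dx": 0.131, "dy": -0.063, "dz": -0.027, "twist": -21.4},
    {"dx": 0.174, "dy": -0.084, "dz": -0.036, "twist": -28.5},
    {"dx": 0.218, "dy": -0.1045, "dz": -0.0454, "twist": -35.6},
  ],
)

```text
t: 0.6
eef_pos: [341.4, -448.6, 260.2]
tcp_rot: [-3.141, -0.0, 0.877]
ft_force: [1.6, -0.1, 0.7]
opening: 0.999
```

Emit:
carry_out(
  moves=[
    {"dx": 0.048, "dy": -0.011, "twist": -7.2},
    {"dx": 0.096, "dy": -0.023, "twist": -14.4},
    {"dx": 0.144, "dy": -0.034, "twist": -21.6},
    {"dx": 0.192, "dy": -0.046, "twist": -28.8},
    {"dx": 0.239, "dy": -0.057, "twist": -36},
  ],
)

```text
schema error: expected keys dx, dy, dz, twist
```

Emit:
carry_out(
  moves=[
    {"dx": 0.05, "dy": 0.001, "dz": -0.002, "twist": -7.2},
    {"dx": 0.1, "dy": 0.001, "dz": -0.004, "twist": -14.4},
    {"dx": 0.15, "dy": 0.002, "dz": -0.006, "twist": -21.6},
    {"dx": 0.2, "dy": 0.002, "dz": -0.008, "twist": -28.8},
    {"dx": 0.25, "dy": 0.0025, "dz": -0.01, "twist": -36},
  ],
)

```text
t: 1.1
eef_pos: [503.9, -258.6, 270.0]
tcp_rot: [-3.141, -0.0, 1.506]
ft_force: [-0.1, -0.9, 0.3]
opening: 1.001
```

```bash
python3 - <<'E'
from h import *
print(plan(480,-15,270,122))
E
```

```text
[0.2415, -0.0397, 0.0, -35.7347]
```

Emit:
carry_out(
  moves=[
    {"dx": 0.048, "dy": -0.008, "dz": 0, "twist": -7.2},
    {"dx": 0.096, "dy": -0.016, "dz": 0, "twist": -14.4},
    {"dx": 0.145, "dy": -0.024, "dz": 0, "twist": -21.6},
    {"dx": 0.193, "dy": -0.032, "dz": 0, "twist": -28.8},
    {"dx": 0.2415, "dy": -0.04, "dz": 0, "twist": -35.7},
  ],
)

```text
t: 1.6
eef_pos: [479.4, -14.9, 269.9]
tcp_rot: [-3.141, -0.0, 2.128]
ft_force: [0.9, -0.2, 0.7]
opening: 1.0
```

```bash
python3 - <<'E'
from h import *
ci=camera_info("wrist");p,W=cloud("wrist");save("w1.png",p);np.savez("w1.npz",p=p,W=W,mtx=ci["mtx"],R=ci["R"],t=ci["t"])
print(plan(462,250,260,156.8)); print(-np.array(ci["R"]).T@ci["t"])
E
```

```text
[0.2275, 0.1259, 0.01, -34.2765]
[438.90025444  47.24524445 439.87445121]
```

View pics/w1.png

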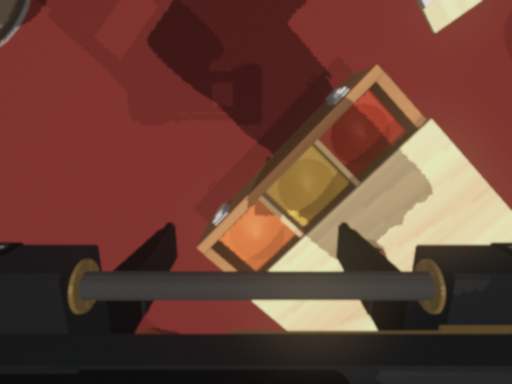

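The wrist view shows the case's front top corners at (378,66) and (199,247). The lid's front edge runs from (434,120) to about (255,300). I compute the case pose from these, refining with depth.

```bash
python3 - <<'E'
from h import *
D=np.load("w1.npz");ci={k:D[k] for k in("mtx","R","t")};W=D["W"]
c=ray("w",[(378,66),(199,247)],90,ci);print("front corners",c.round(1), np.linalg.norm(c[0]-c[1]))
print("yaw",np.degrees(np.arctan2(*(c[0]-c[1])[[1,0]]))-90)
l=ray("w",[(434,120),(400,154),(300,254),(255,299)],104,ci);print("lid",l.round(1),"yaw",np.degrees(np.arctan2(*(l[0]-l[-1])[[1,0]]))-90)
for u,v in[(450,200),(370,200),(383,72),(290,150)]: print(W[v,u].round(1))
m=c.mean(0)[:2]
for yaw in(-11.7,-12.0,-12.3):
  a=np.radians(yaw);ex=np.array([np.cos(a),np.sin(a)]);ey=np.array([-ex[1],ex[0]])
  print(yaw,"case",m+140*ex,"lidcorner in case",[(round((q[:2]-m-140*ex)@ex,1),round((q[:2]-m-140*ex)@ey,1)) for q in l])
E
```

```text
front corners [[ 522.8  153.4   90. ]
 [ 464.4 -126.3   90. ]] 285.7642070880521
yaw -11.79481582046455
lid [[ 602.1  138.5  104. ]
 [ 594.4   91.5  104. ]
 [ 569.1  -63.9  104. ]
 [ 556.1 -143.6  104. ]] yaw -9.261006784180609
[674.6  80.7 104.5]
[598.5  33.  104.1]
[530.7 151.2  91. ]
[494.6  30.9  81.3]
-11.7 case [630.71345979 -14.83805806] lidcorner in case [(np.float64(-59.1), np.float64(144.3)), (np.float64(-57.1), np.float64(96.8)), (np.float64(-50.4), np.float64(-60.5)), (np.float64(-47.0), np.float64(-141.2))]
-12.0 case [630.56293041 -15.55547342] lidcorner in case [(np.float64(-59.9), np.float64(144.7)), (np.float64(-57.6), np.float64(97.2)), (np.float64(-50.1), np.float64(-60.0)), (np.float64(-46.2), np.float64(-140.7))]
-12.3 case [630.40864672 -16.27209078] lidcorner in case [(np.float64(-60.7), np.float64(145.2)), (np.float64(-58.1), np.float64(97.6)), (np.float64(-49.8), np.float64(-59.6)), (np.float64(-45.5), np.float64(-140.2))]
```

Emit:
carry_out(
  moves=[
    {"dx": 0.045, "dy": 0.025, "dz": 0.002, "twist": -6.9},
    {"dx": 0.09, "dy": 0.05, "dz": 0.004, "twist": -13.8},
    {"dx": 0.136, "dy": 0.075, "dz": 0.006, "twist": -20.6},
    {"dx": 0.182, "dy": 0.1, "dz": 0.008, "twist": -27.4},
    {"dx": 0.2275, "dy": 0.126, "dz": 0.01, "twist": -34.3},
  ],
)

```text
t: 2.15
eef_pos: [467.6, 234.7, 260.2]
tcp_rot: [-3.141, -0.0, 2.727]
ft_force: [1.0, -0.5, 0.0]
opening: 0.999
```

```bash
python3 - <<'E'
from h import *
s=state();print(s["eef_pos"],s["tcp_rot"],s["qvel"].round(3))
ci=camera_info("wrist");p,W=cloud("wrist");save("w2.png",p);np.savez("w2.npz",p=p,W=W,mtx=ci["mtx"],R=ci["R"],t=ci["t"])
E
```

```text
[467.57470364 234.73848562 260.22991048] [-3.14136189e+00 -4.65653647e-05  2.72694108e+00] [ 0.943  0.311 -0.403 -0.     0.086 -0.26 ]
```

View pics/w2.png

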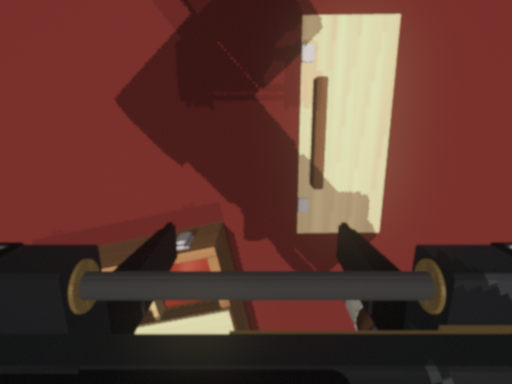

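The arm was still moving when that picture was taken. It shows the board at (302–400, 14) to (297–380, 234), the rail at (320,132), and nothing in the way. I re-measure now that it is still.

```bash
python3 - <<'E'
from h import *
read_camera("wrist")
print(state()["qvel"].round(3),state()["eef_pos"])
ci=camera_info("wrist");p,W=cloud("wrist");np.savez("w3.npz",p=p,W=W,mtx=ci["mtx"],R=ci["R"],t=ci["t"])
hsv=cv2.cvtColor(p,cv2.COLOR_RGB2HSV)
z=W[...,2]
m=((z>-8)&(z<45)&(hsv[...,0]>10)&(hsv[...,0]<40)&(hsv[...,2]>90)).astype(np.uint8)
m=cv2.morphologyEx(m,cv2.MORPH_CLOSE,np.ones((7,7)))
n,l,st,c=cv2.connectedComponentsWithStats(m);i=1+np.argmax(st[1:,4])
cn=max(cv2.findContours((l==i).astype(np.uint8),cv2.RETR_EXTERNAL,cv2.CHAIN_APPROX_NONE)[0],key=len)[:,0]
print(st[i],cv2.minAreaRect(ray("w",cn,5,ci)[:,:2].astype(np.float32)))
k=(z>27)&(z<42)&(l==i)
q=W[k][:,:2].astype(np.float32);print("rail",len(q),cv2.minAreaRect(q),np.median(q,0),np.median(z[k]))
E
```

```text
[-0.088 -0.024  0.038 -0.024  0.002  0.024] [467.22198871 237.3003568  259.72768986]
[  294    15   106   220 20010] ((471.812744140625, 360.0639343261719), (123.68030548095703, 288.3780212402344), 66.95344543457031)
rail 1336 ((457.36993408203125, 325.1926574707031), (14.507218360900879, 139.11386108398438), 66.89102172851562) [451.9442  326.50674] 34.60878134016841
```

```bash
python3 - <<'E'
from h import *
print(plan(457.3,325.2,80,156.9)); print(plan(457.3,325.2,8,156.9,frm=(457.3,325.2,80,156.9)))
E
```

```text
[0.0456, 0.0784, 0.1798, -0.6681]
[0.0, 0.0, 0.072, -0.0]
```

Emit:
carry_out(
  moves=[
    {"dx": 0.0113, "dy": 0.0195, "dz": 0.045, "twist": -0.3},
    {"dx": 0.0226, "dy": 0.039, "dz": 0.09, "twist": -0.7},
    {"dx": 0.034, "dy": 0.059, "dz": 0.135, "twist": -0.7},
    {"dx": 0.0456, "dy": 0.0784, "dz": 0.18, "twist": -0.7},
    {"dx": 0.0456, "dy": 0.0784, "dz": 0.18, "twist": -0.7},
  ],
)

```text
t: 2.8
eef_pos: [456.4, 322.2, 75.3]
tcp_rot: [-3.135, -0.005, 2.734]
ft_force: [0.2, -0.6, 0.1]
opening: 1.0
```

```bash
python3 - <<'E'
from h import *
read_camera("wrist");read_camera("wrist");print(state()["eef_pos"]);print(plan(457.3,325.2,8,156.9))
E
```

```text
[458.57419825 321.94764803  80.11781768]
[0.0025, 0.0025, 0.0721, -0.2768]
```

Emit:
carry_out(
  moves=[
    {"dx": 0.0025, "dy": 0.0025, "dz": 0.03, "twist": -0.2},
    {"dx": 0.0025, "dy": 0.0025, "dz": 0.055, "twist": -0.2},
    {"dx": 0.0025, "dy": 0.0025, "dz": 0.068, "twist": -0.2},
    {"dx": 0.0025, "dy": 0.0025, "dz": 0.0715, "twist": -0.2},
    {"dx": 0.0025, "dy": 0.0025, "dz": 0.0715, "twist": -0.2},
  ],
)

```text
t: 3.4
eef_pos: [457.9, 325.9, 10.0]
tcp_rot: [3.141, 0.001, 2.737]
ft_force: [0.7, -0.2, -0.0]
opening: 1.001
```

Emit:
carry_out(
  grip=0.0,
  moves=[
    {"dx": 0, "dy": 0, "dz": 0, "twist": 0},
    {"dx": 0, "dy": 0, "dz": 0, "twist": 0},
    {"dx": 0, "dy": 0, "dz": 0, "twist": 0},
    {"dx": 0, "dy": 0, "dz": 0, "twist": 0},
    {"dx": 0, "dy": 0, "dz": 0, "twist": 0},
  ],
)

```text
t: 3.9
eef_pos: [457.2, 326.3, 9.0]
tcp_rot: [3.141, 0.0, 2.738]
ft_force: [1.1, -0.0, -0.9]
opening: 0.634
```

Emit:
carry_out(
  moves=[
    {"dx": 0, "dy": 0, "dz": 0, "twist": 0},
    {"dx": 0, "dy": 0, "dz": 0, "twist": 0},
    {"dx": 0, "dy": 0, "dz": 0, "twist": 0},
  ],
)

```text
t: 4.2
eef_pos: [457.1, 326.2, 8.8]
tcp_rot: [-3.141, -0.0, 2.738]
ft_force: [0.8, 1.4, -0.1]
opening: 0.385
```

Fingers are slow, so I keep waiting.

Emit:
carry_out(
  moves=[
    {"dx": 0, "dy": 0, "dz": 0, "twist": 0},
    {"dx": 0, "dy": 0, "dz": 0, "twist": 0},
    {"dx": 0, "dy": 0, "dz": 0, "twist": 0},
    {"dx": 0, "dy": 0, "dz": 0, "twist": 0},
    {"dx": 0, "dy": 0, "dz": 0, "twist": 0},
  ],
)

```text
t: 4.7
eef_pos: [457.2, 326.2, 8.8]
tcp_rot: [-3.142, 0.0, 2.738]
ft_force: [0.0, -0.2, -0.5]
opening: 0.147
```

```bash
python3 - <<'E'
from h import *
s=state();print(s["t"],s["eef_pos"],s["opening"]*95.1,s["ft_force"],np.degrees(s["tcp_rot"][2]))
c=np.radians(-11.8)
# lift, then transfer: approach point with plain edge at case x=-80 => board origin x=-140, rail x=-178
case=np.array([629.5,-14.5]);ex=np.array([np.cos(c),np.sin(c)])
for d in(-230,-178,-118): print(d,case+d*ex)
E
```

```text
4.7 [457.18211192 326.22360838   8.84482513] 13.96930112066067 [ 0.03425985 -0.17645529 -0.45859784] 156.86928665581826
-230 [404.36050058  32.53409192]
-178 [455.2616048   21.90029723]
-118 [513.99364813   9.63053412]
```

```bash
python3 - <<'E'
from h import *
P=[(457.2,326.2,8.8,156.9),(457.2,326.2,150,156.9),(440,190,150,117.5),(440,25,150,78.2)]
for a,b in zip(P,P[1:]): print(plan(*b,frm=a))
E
```

```text
[0.0, 0.0, -0.1412, -0.0]
[-0.0376, -0.132, 0.0, 39.4]
[-0.1464, -0.0762, 0.0, 39.3]
```

Emit:
carry_out(
  moves=[
    {"dx": 0, "dy": 0, "dz": -0.02, "twist": 0},
    {"dx": 0, "dy": 0, "dz": -0.05, "twist": 0},
    {"dx": 0, "dy": 0, "dz": -0.09, "twist": 0},
    {"dx": 0, "dy": 0, "dz": -0.125, "twist": 0},
    {"dx": 0, "dy": 0, "dz": -0.141, "twist": 0},
  ],
)

```text
t: 5.2
eef_pos: [457.7, 326.5, 152.7]
tcp_rot: [3.139, 0.002, 2.738]
ft_force: [-0.9, -0.4, -2.5]
opening: 0.146
```

Emit:
carry_out(
  moves=[
    {"dx": -0.0075, "dy": -0.0264, "dz": 0, "twist": 7.9},
    {"dx": -0.015, "dy": -0.053, "dz": 0, "twist": 15.8},
    {"dx": -0.0226, "dy": -0.079, "dz": 0, "twist": 23.6},
    {"dx": -0.03, "dy": -0.1056, "dz": 0, "twist": 31.5},
    {"dx": -0.0376, "dy": -0.132, "dz": 0, "twist": 39.4},
  ],
)

```text
t: 5.7
eef_pos: [439.3, 189.0, 149.7]
tcp_rot: [-3.141, -0.0, 2.045]
ft_force: [1.0, -0.6, -2.1]
opening: 0.142
```

Emit:
carry_out(
  moves=[
    {"dx": -0.029, "dy": -0.015, "dz": 0, "twist": 7.9},
    {"dx": -0.0586, "dy": -0.0305, "dz": 0, "twist": 15.7},
    {"dx": -0.088, "dy": -0.0457, "dz": 0, "twist": 23.6},
    {"dx": -0.117, "dy": -0.061, "dz": 0, "twist": 31.4},
    {"dx": -0.1464, "dy": -0.0762, "dz": 0, "twist": 39.3},
  ],
)

```text
t: 6.2
eef_pos: [439.4, 23.8, 149.8]
tcp_rot: [-3.141, 0.0, 1.359]
ft_force: [0.8, 0.5, -2.2]
opening: 0.147
```

```bash
python3 - <<'E'
from h import *
for _ in range(4): read_camera("wrist")
s=state();print(s["t"],s["eef_pos"],s["opening"],s["qvel"].round(3),np.degrees(s["tcp_rot"]))
ci=camera_info("wrist");p,W=cloud("wrist");save("w4.png",p);np.savez("w4.npz",p=p,W=W,mtx=ci["mtx"],R=ci["R"],t=ci["t"])
ci=camera_info("top");p,W=cloud("top");save("t4.png",p[90:270,150:400],3);np.savez("t4.npz",p=p,W=W,mtx=ci["mtx"],R=ci["R"],t=ci["t"])
E
```

```text
6.4 [439.59918501  24.55552739 149.7948037 ] 0.14187628368350286 [ 0.035  0.    -0.001  0.001 -0.001 -0.006] [-1.79972611e+02  3.69458916e-03  7.81306557e+01]
```

View pics/w4.png

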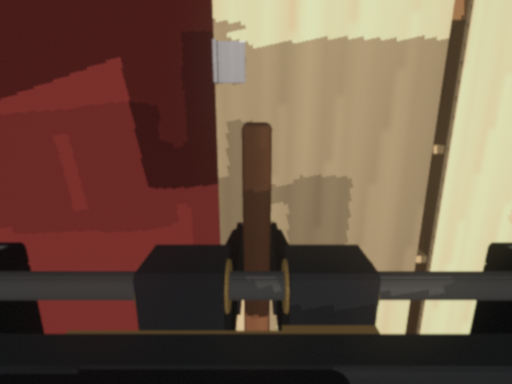

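View pics/t4.png

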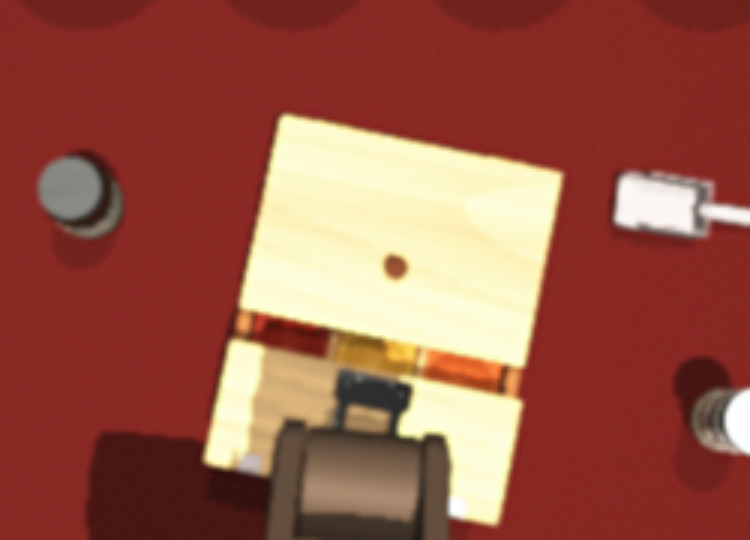

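Wrist: the board hangs level in the grip with its plain edge along (452,40)–(415,260). The lid edge lies beyond it and close to parallel. Top (3× crop): the lid front edge runs (240,308)–(525,368), and the board edge (230,340)–(522,402), both at almost the same angle. Next I fit both edges.

```bash
python3 - <<'E'
from h import *
T=np.load("t4.npz");ci={k:T[k] for k in("mtx","R","t")};p=T["p"];g=cv2.cvtColor(p,cv2.COLOR_RGB2GRAY)
hsv=cv2.cvtColor(p,cv2.COLOR_RGB2HSV)
m=((hsv[...,2]>200)&(hsv[...,0]>12)&(hsv[...,0]<40)&(hsv[...,1]<120)).astype(np.uint8)
n,l,st,c=cv2.connectedComponentsWithStats(m)
i=l[160,270];cn=max(cv2.findContours(cv2.morphologyEx((l==i).astype(np.uint8),cv2.MORPH_OPEN,np.ones((9,9))),cv2.RETR_EXTERNAL,cv2.CHAIN_APPROX_NONE)[0],key=len)[:,0]
r=cv2.minAreaRect(ray("t",cn,104,ci)[:,:2].astype(np.float32));print("lid top",r)
a=np.radians(r[2] if r[2]<45 else r[2]-90);print("case from lid centre:",np.array(r[0])-40*np.array([np.cos(a),np.sin(a)]),"yaw",np.degrees(a))
D=np.load("w4.npz");W=D["W"];ci={k:D[k] for k in("mtx","R","t")};pw=cv2.cvtColor(D["p"],cv2.COLOR_RGB2HSV)
z=W[...,2]
def fit(uv,zz):
    q=ray("w",uv,zz,ci)[:,:2].astype(np.float32);f=cv2.fitLine(q,cv2.DIST_HUBER,0,.01,.01).ravel()
    print(len(q),f.round(4),"normal yaw",np.degrees(np.arctan2(f[1],f[0]))%180-90,"end pts",q[0].round(1),q[-1].round(1));return f
b=[];L=[]
for v in range(50,265):
    row=z[v]; ub=np.nonzero((row>135)&(row<160)&(np.arange(512)>380)&(np.arange(512)<490))[0]
    ul=np.nonzero((row>98)&(row<112)&(np.arange(512)>400)&(pw[v,:,2]>150))[0]
    if len(ub):b.append((ub.max()+.5,v))
    if len(ul) :L.append((ul.min()-.5,v))
kb=np.median(z[50:230,300:400]);kl=np.median(z[50:230,490:]);print("z board",kb,"lid",kl)
fb=fit(b,145.8);fl=fit(L,104)
print(b[0],b[-1],L[0],L[-1])
# tilt of board
zz=W[40:230,290:420].reshape(-1,3);zz=zz[(zz[:,2]>130)&(zz[:,2]<160)];A=np.c_[zz[:,:2],np.ones(len(zz))];print("board plane",np.linalg.lstsq(A,zz[:,2],rcond=None)[0])
E
```

```text
lid top ((667.932373046875, -23.769943237304688), (292.18212890625, 203.82997131347656), 78.15484619140625)
case from lid centre: [628.78413605 -15.55924657] yaw -11.84515380859375
z board nan lid nan
215 [2.047000e-01 9.788000e-01 5.439558e+02 5.008920e+01] normal yaw -11.810654 end pts [555.5 106. ] [530.5 -13. ]
215 [2.047000e-01 9.788000e-01 5.766282e+02 3.667540e+01] normal yaw -11.813652 end pts [591.3 106. ] [560.3 -41.6]
(np.float64(446.5), 50) (np.float64(414.5), 264) (np.float64(464.5), 50) (np.float64(429.5), 264)
board plane [-1.36884738e-03  5.50073461e-04  1.46447187e+02]
```

Emit:
carry_out(
  moves=[
    {"dx": 0, "dy": 0, "dz": 0.015, "twist": 0},
    {"dx": 0, "dy": 0, "dz": 0.032, "twist": 0},
    {"dx": 0, "dy": 0, "dz": 0.044, "twist": 0},
    {"dx": 0, "dy": 0, "dz": 0.0482, "twist": 0},
    {"dx": 0, "dy": 0, "dz": 0.0482, "twist": 0},
  ],
)

```text
t: 7.0
eef_pos: [439.6, 25.7, 101.4]
tcp_rot: [-3.141, 0.0, 1.366]
ft_force: [0.2, -0.4, -1.5]
opening: 0.145
```

Emit:
carry_out(
  moves=[
    {"dx": 0, "dy": 0, "dz": 0, "twist": 0},
    {"dx": 0, "dy": 0, "dz": 0, "twist": 0},
  ],
)

```text
t: 7.2
eef_pos: [440.1, 25.2, 102.2]
tcp_rot: [3.141, -0.0, 1.365]
ft_force: [0.5, 0.5, -2.5]
opening: 0.149
```

```bash
python3 - <<'E'
from h import *
s=state();print(s["t"],s["eef_pos"],s["ft_force"],np.degrees(s["tcp_rot"]))
p,W=cloud("wrist");p,W=cloud("wrist");z=W[...,2]
def pl(k):
    q=W[k];A=np.c_[q[:,:2]-[540,60],np.ones(len(q))];c=np.linalg.lstsq(A,q[:,2],rcond=None)[0]
    e=np.abs(A@c-q[:,2])<3;c=np.linalg.lstsq(A[e],q[e,2],rcond=None)[0];print(len(q),c.round(4))
R=np.zeros(z.shape,bool);R[50:230,300:400]=1;pl(R&(z>80)&(z<110))
s1=W[...,0]*.9788-W[...,1]*.2048
lid=(s1>562)&(s1<600)&(z>95)&(z<115);print("lid z",lid.sum(),np.median(z[lid]));save("w5.png",p)
wall=(z>84)&(z<94)&(s1<556);print(wall.sum(),np.median(z[wall]))
E
```

```text
7.2 [440.08477527  25.18508679 102.209233  ] [ 0.48240561  0.49731357 -2.46608486] [ 1.79943693e+02 -2.04132151e-03  7.81987702e+01]
17929 [-1.00000e-04  2.00000e-04  9.82647e+01]
lid z 991 103.77717315503075
0 nan
  return _methods._mean(a, axis=axis, dtype=dtype,
  ret = ret.dtype.type(ret / rcount)
```

Emit:
carry_out(
  moves=[
    {"dx": 0, "dy": 0, "dz": 0.001, "twist": 0},
    {"dx": 0, "dy": 0, "dz": 0.002, "twist": 0},
    {"dx": 0, "dy": 0, "dz": 0.002, "twist": 0},
  ],
)

```text
t: 7.6
eef_pos: [439.7, 25.0, 99.6]
tcp_rot: [-3.141, 0.0, 1.364]
ft_force: [0.3, -0.5, -1.8]
opening: 0.145
```

Emit:
carry_out(
  moves=[
    {"dx": 0, "dy": 0.008, "dz": 0, "twist": 0},
    {"dx": 0, "dy": 0.016, "dz": 0, "twist": 0},
    {"dx": 0, "dy": 0.023, "dz": 0, "twist": 0},
    {"dx": 0, "dy": 0.028, "dz": 0, "twist": 0},
    {"dx": 0, "dy": 0.028, "dz": 0, "twist": 0},
  ],
)

```text
t: 8.1
eef_pos: [467.9, 19.1, 99.6]
tcp_rot: [3.141, 0.0, 1.364]
ft_force: [-0.7, -0.1, -2.4]
opening: 0.146
```

```bash
python3 - <<'E'
from h import *
s=state();print(s["t"],s["eef_pos"],s["ft_force"],np.degrees(s["tcp_rot"]))
for k in range(2):
    p,W=cloud("wrist");z=W[...,2];print(state()["eef_pos"].round(1),np.nanmedian(z[50:230,300:400]).round(2))
s1=W[...,0]*.9788-W[...,1]*.2048
lid=(s1>562)&(s1<600)&(z>100)&(z<115);print("lid z",lid.sum(),np.median(z[lid]));save("w5.png",p[:270,200:],2)
E
```

```text
8.1 [467.94758405  19.08723749  99.59466382] [-0.69050529 -0.07195124 -2.38680885] [1.79980029e+02 2.97412889e-03 7.81590499e+01]
[467.4  19.2  99.5] 95.61
[467.1  19.3  99.6] 95.53
lid z 13140 103.82906672948586
```

View pics/w5.png

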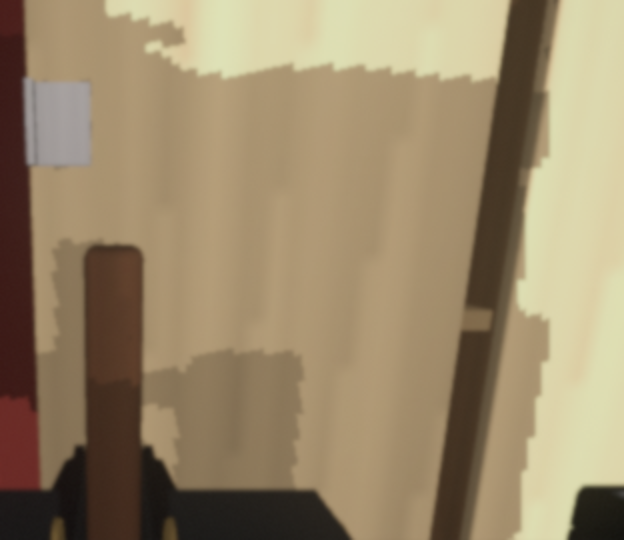

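The board edge (about (480,270)) is just short of the lid lip (about (500,270)), parallel to it, and 2.5 mm below the lid's underside. I push in.

Emit:
carry_out(
  moves=[
    {"dx": 0, "dy": 0.006, "dz": -0.0005, "twist": 0},
    {"dx": 0, "dy": 0.012, "dz": -0.0005, "twist": 0},
    {"dx": 0, "dy": 0.019, "dz": -0.0005, "twist": 0},
    {"dx": 0, "dy": 0.026, "dz": -0.0005, "twist": 0},
    {"dx": 0, "dy": 0.032, "dz": -0.0005, "twist": 0},
  ],
)

```text
t: 8.7
eef_pos: [499.3, 12.5, 100.2]
tcp_rot: [3.141, 0.0, 1.364]
ft_force: [0.9, -1.0, -2.5]
opening: 0.147
```

```bash
python3 - <<'E'
from h import *
for k in range(2):
    ci=camera_info("wrist");p,W=cloud("wrist");s=state();z=W[...,2];print(s["eef_pos"].round(1),s["ft_force"].round(1),np.degrees(s["tcp_rot"][2]),np.nanmedian(z[50:230,300:370]).round(2),"s",s["eef_pos"][:2]@[.9788,-.2048])
s1=W[...,0]*.9788-W[...,1]*.2048
lid=(s1>562)&(s1<600)&(z>100)&(z<115);print("lid z",lid.sum(),np.median(z[lid]))
T,_=cloud("top");save("t6.png",T[90:270,150:400],3);np.savez("t6.npz",p=T)
E
```

```text
[500.1  12.4 100.2] [ 0.9 -0.7 -3.2] 78.1586124729323 96.18 s 486.9533319431344
[499.4  12.5 100.1] [-0.2 -0.5 -2.4] 78.16227005732422 96.25 s 486.2227337142118
lid z 21526 103.84178181707428
```

View pics/t6.png

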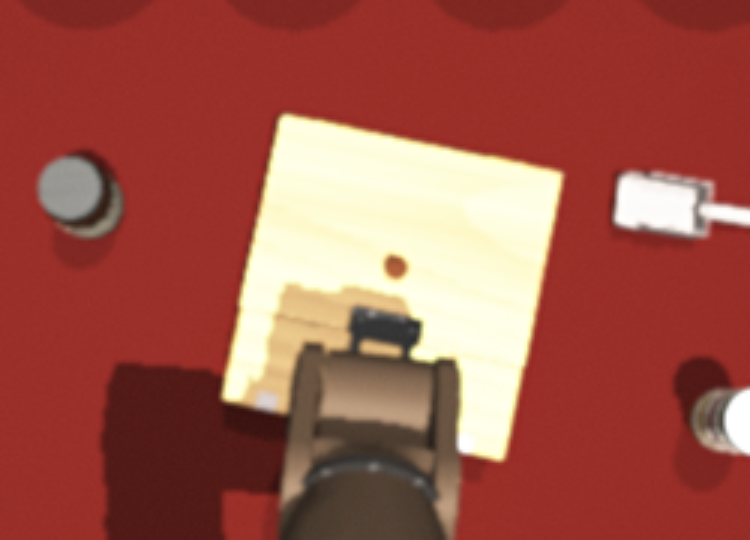

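The board is under the lid, its ends run in line with the lid's sides (left (240,308) to (222,400), right (525,368) to (505,460)), and the lid is unchanged. About 13 mm remain to the stops, so I push slowly.

Emit:
carry_out(
  moves=[
    {"dx": 0, "dy": 0.003, "dz": 0, "twist": 0},
    {"dx": 0, "dy": 0.006, "dz": 0, "twist": 0},
    {"dx": 0, "dy": 0.008, "dz": 0, "twist": 0},
    {"dx": 0, "dy": 0.01, "dz": 0, "twist": 0},
    {"dx": 0, "dy": 0.01, "dz": 0, "twist": 0},
  ],
)

```text
t: 9.35
eef_pos: [508.6, 10.6, 100.2]
tcp_rot: [3.141, 0.0, 1.364]
ft_force: [0.0, -0.5, -2.2]
opening: 0.144
```

Emit:
carry_out(
  moves=[
    {"dx": 0, "dy": 0.001, "dz": 0, "twist": 0},
    {"dx": 0, "dy": 0.002, "dz": 0, "twist": 0},
    {"dx": 0, "dy": 0.002, "dz": 0, "twist": 0},
  ],
)

```text
t: 9.65
eef_pos: [510.4, 10.2, 100.2]
tcp_rot: [3.141, 0.0, 1.364]
ft_force: [-1.2, -0.2, -1.7]
opening: 0.142
```

Emit:
carry_out(
  moves=[
    {"dx": 0, "dy": 0.001, "dz": 0, "twist": 0},
    {"dx": 0, "dy": 0.002, "dz": 0, "twist": 0},
    {"dx": 0, "dy": 0.002, "dz": 0, "twist": 0},
  ],
)

```text
t: 9.95
eef_pos: [512.4, 9.8, 100.2]
tcp_rot: [3.141, 0.0, 1.364]
ft_force: [-0.2, 0.9, -1.8]
opening: 0.146
```

Emit:
carry_out(
  moves=[
    {"dx": 0, "dy": 0.001, "dz": 0, "twist": 0},
    {"dx": 0, "dy": 0.0015, "dz": 0, "twist": 0},
    {"dx": 0, "dy": 0.0015, "dz": 0, "twist": 0},
  ],
)

```text
t: 10.25
eef_pos: [513.8, 9.5, 100.2]
tcp_rot: [3.141, 0.0, 1.364]
ft_force: [-0.2, -0.3, -2.3]
opening: 0.149
```

Emit:
carry_out(
  moves=[
    {"dx": 0, "dy": 0.001, "dz": 0, "twist": 0},
    {"dx": 0, "dy": 0.0015, "dz": 0, "twist": 0},
    {"dx": 0, "dy": 0.0015, "dz": 0, "twist": 0},
  ],
)

```text
t: 10.55
eef_pos: [514.0, 9.5, 100.1]
tcp_rot: [-3.139, 0.0, 1.364]
ft_force: [-6.6, 1.3, 1.9]
opening: 0.145
```

```bash
python3 - <<'E'
from h import *
ci=camera_info("wrist");p,W=cloud("wrist");s=state();z=W[...,2];print(s["eef_pos"].round(1),s["ft_force"].round(1),np.nanmedian(z[50:230,300:340]).round(2))
save("w7.png",p[:270],1.5);np.savez("w7.npz",p=p,W=W,mtx=ci["mtx"],R=ci["R"],t=ci["t"])
E
```

```text
[514.    9.5 100.1] [-6.8  1.8  1.9] 96.14
```

View pics/w7.png

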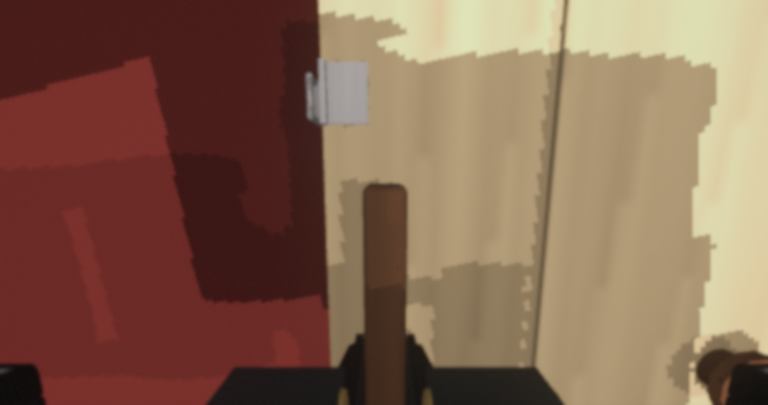

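The board met the stops at about 6.7 N. The view shows the lid edge (560,0)–(535,365) parallel to the board and the fingers (around (385,380)) clear of the lid. I back off slightly and press down.

Emit:
carry_out(
  moves=[
    {"dx": 0, "dy": -0.0012, "dz": 0.0004, "twist": 0},
    {"dx": 0, "dy": -0.0012, "dz": 0.0008, "twist": 0},
    {"dx": 0, "dy": -0.0012, "dz": 0.001, "twist": 0},
    {"dx": 0, "dy": -0.0012, "dz": 0.001, "twist": 0},
  ],
)

```text
t: 11.0
eef_pos: [513.9, 9.5, 99.1]
tcp_rot: [-3.141, 0.0, 1.364]
ft_force: [-1.5, 0.5, -1.3]
opening: 0.145
```

Emit:
carry_out(
  moves=[
    {"dx": 0, "dy": 0, "dz": 0.0005, "twist": 0},
    {"dx": 0, "dy": 0, "dz": 0.0005, "twist": 0},
    {"dx": 0, "dy": 0, "dz": 0.0005, "twist": 0},
  ],
)

```text
t: 11.3
eef_pos: [514.0, 9.5, 98.8]
tcp_rot: [3.142, 0.0, 1.364]
ft_force: [-2.9, 0.3, 2.2]
opening: 0.145
```

Emit:
carry_out(
  moves=[
    {"dx": 0, "dy": 0, "dz": 0.0004, "twist": 0},
    {"dx": 0, "dy": 0, "dz": 0.0008, "twist": 0},
    {"dx": 0, "dy": 0, "dz": 0.0008, "twist": 0},
  ],
)

```text
t: 11.6
eef_pos: [514.0, 9.5, 98.8]
tcp_rot: [3.141, 0.0, 1.364]
ft_force: [-5.0, 0.7, 13.6]
opening: 0.145
```

Emit:
carry_out(
  moves=[
    {"dx": 0, "dy": 0, "dz": 0, "twist": 0},
    {"dx": 0, "dy": 0, "dz": 0, "twist": 0},
    {"dx": 0, "dy": 0, "dz": 0, "twist": 0},
  ],
)

```text
t: 11.9
eef_pos: [514.0, 9.5, 98.8]
tcp_rot: [3.141, 0.0, 1.364]
ft_force: [-7.0, 0.6, 14.3]
opening: 0.143
```

About 14 N is somewhat over a kilo, so I ease it slightly and check that it holds.

Emit:
carry_out(
  moves=[
    {"dx": 0, "dy": -0.0003, "dz": -0.0002, "twist": 0},
    {"dx": 0, "dy": -0.0003, "dz": -0.0002, "twist": 0},
    {"dx": 0, "dy": -0.0003, "dz": -0.0002, "twist": 0},
    {"dx": 0, "dy": -0.0003, "dz": -0.0002, "twist": 0},
    {"dx": 0, "dy": -0.0003, "dz": -0.0002, "twist": 0},
  ],
)

```text
t: 12.4
eef_pos: [514.0, 9.5, 98.8]
tcp_rot: [3.141, 0.0, 1.364]
ft_force: [-4.0, 1.1, 9.9]
opening: 0.145
```

```bash
python3 - <<'E'
from h import *
for _ in range(6):
    ci=camera_info("wrist");p,W=cloud("wrist");s=state();print(s["t"],s["eef_pos"].round(1),s["ft_force"].round(1))
z=W[...,2];s1=W[...,0]*.9788-W[...,1]*.2048
q=W[50:230,290:340].reshape(-1,3);q=q[np.abs(q[:,2]-95)<4];c=np.linalg.lstsq(np.c_[q[:,:2]-q[:,:2].mean(0),np.ones(len(q))],q[:,2],rcond=None)[0];print("board top plane",c.round(4))
lid=(s1>562)&(s1<620)&(z>98)&(z<115);print("lid z",np.median(z[lid]),"yaw",np.degrees(s["tcp_rot"][2])-90)
# ends: lid and board left edge in the last top picture
T,_=cloud("top");hsv=cv2.cvtColor(T,cv2.COLOR_RGB2HSV)
m=((hsv[...,2]>120)&(hsv[...,0]>10)&(hsv[...,0]<40)&(hsv[...,1]<150))
ey=np.array([.2048,.9788]);ex=np.array([.9788,-.2048]);c0=np.array([629,-15.])
res={"lid":[],"board":[]}
for v in range(120,245):
    u=np.nonzero(m[v,215:350])[0]+215
    for side in(u.min()-.5,u.max()+.5):
        for n,zz,lo,hi in(("lid",104,-50,110),("board",95,-130,-72)):
            a=ray("top",(side,v),zz)[0,:2]-c0
            if lo<a@ex<hi: res[n].append(a@ey)
for n,r in res.items(): r=np.array(r);print(n,np.median(r[r>100]),np.median(r[r<-100]),len(r))
E
```

```text
12.45 [514.    9.5  98.8] [-3.9  0.9 10.2]
12.5 [514.    9.5  98.8] [-4.6 -0.6 10.4]
12.55 [514.    9.5  98.8] [-4.3  1.1 11. ]
12.6 [514.    9.5  98.8] [-4.1 -0.2 10.4]
12.65 [514.    9.5  98.8] [-4.3 -0.7 10.6]
12.7 [514.    9.5  98.8] [-4.  0. 10.]
board top plane [-2.70000e-03  7.00000e-04  9.48579e+01]
lid z 103.8452735766227 yaw -11.828199096440244Traceback (most recent call last):
  File "<stdin>", line 14, in <module>
    return umr_minimum(a, axis, None, out, keepdims, initial, where)
ValueError: zero-size array to reduction operation minimum which has no identity
```

```bash
python3 - <<'E'
from h import *
T,_=cloud("top");hsv=cv2.cvtColor(T,cv2.COLOR_RGB2HSV)
m=((hsv[...,2]>120)&(hsv[...,0]>10)&(hsv[...,0]<40)&(hsv[...,1]<150))
ey=np.array([.2048,.9788]);ex=np.array([.9788,-.2048]);c0=np.array([629,-15.])
res={"lid":[],"board":[]}
for v in range(120,245):
    u=np.nonzero(m[v,215:345])[0]+215
    if len(u)<5: continue
    for side in(u.min()-.5,u.max()+.5):
        for n,zz,lo,hi in(("lid",104,-50,110),("board",95,-130,-72)):
            a=ray("top",(side,v),zz)[0,:2]-c0
            if lo<a@ex<hi: res[n].append(a@ey)
for n,r in res.items(): r=np.array(r);print(n,np.median(r[r>100]),np.median(r[r<-100]),len(r))
for n,a,b in(("jar",(174,153),120),("tins",(402,230),144)):print(n,hsv[a[1],a[0]])
s=state();print(s["t"],s["ft_force"].round(1))
E
```

```text
lid 148.356654965075 -148.7834417826579 102
board 146.08040268574717 -148.7624865907596 43
jar [ 36   8 155]
tins [  0   0 255]
12.8 [-4.5 -0.2 10.7]
```

```bash
python3 -c "
from cell import *
job_done(); s=state(); print(s['t'],s['eef_pos'],s['ft_force'])"
```

```text
the job is handed in; nothing more can be done
the job is handed in; nothing more can be done
```

The cover board is home on the case and the arm is still holding it pressed down. I handed the job in at about 12.8 s. The job reports no verdict, so the results below come from my own checks.

I gripped the board by its rail (the gripper read 14.0 mm), turned it parallel to the case and slid it level under the lid to the rubber stops. Contact showed as about 7 N. I then backed the arm off about 1.5 mm and pressed down.

Last checks before hand-in:
- **Push:** steady at 10–11 N on the wrist, plus the board's own weight.
- **Board height:** the board's top is at 94.9 mm (95 when home), with a tilt of about 0.003 rad.
- **Squareness:** gripper yaw was −11.83°, against −11.8° measured for the case.
- **Ends:** the board sits about 1 mm off the lid's centre line, measured in the top camera.
- **Lid:** its top is still at 103.8 mm, unchanged throughout. I saw no contact with the arm.
- **Bystanders:** the tins, jar and scoop looked unmoved in the pictures. I did not re-measure them at the end.

Two things did not quite agree. My estimates of the stop position spread over about 2 mm, and contact came 0–2 mm later than they predicted. A side force of 4 N towards the robot also remains, most likely the stops or friction.

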